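# Clamp a converter module with a guarded knob

## Robot

A 7-joint arm with a two-finger parallel gripper is mounted at the origin on a cart in front of the work surface, level with it; the furniture and walls round the work are solid. World frame = base frame: x ahead of the robot, y to its left, z up, the work surface at z = 0. Lengths are in m, angles in rad, forces in N, time in s.
With the tool pointing down it reaches from about 0.425 to 0.925 m from the base axis. Payload 6.8 kg.
Tool frame: the origin (TCP) lies midway between the tips of the shut fingers; the grasp point (between the pads) lies 19 mm behind it; z points along the fingers, y is the line along which they close (so a half turn about z gives the same grasp; the last joint's range is limited). The gripper opens to 85 mm and grips with 20 to 120 N. Pads are 22 mm wide; open, the fingers measure 114 mm over their backs; the gripper's body (76 mm by 85 mm) begins 54 mm behind the grasp point. The pads swing forward as they close: fully open they stand 13 mm farther back than shut.
Start: joints at [1.172, 0.477, 0.022, 1.555, -0.011, 1.109, -0.083], TCP at [0.194, -0.647, 0.231] pointing down, gripper open.
Joint ranges: [-2.96, 2.96], [-0.34, 2.1], [-1.41, 1.46], [0.24, 2.44], [-1.37, 4.51], [0.17, 1.92], [-2.96, 2.96]. Speed limits (rad/s): [2.39, 2.39, 3.14, 3.14, 3.14, 3.14, 3.14].

## Interface

Orientations are given as a unit quaternion [w, x, y, z].
In Python, from station import bot, imaging gives the robot as it stands.
- The arm moves only by the tool move_arm, never from a script. Its argument "commands" is a list that holds one entry, the list of rows, each a list of 7 numbers: the shift along the tool's x, y, z in m, then the turn, a rotation vector about the tool's x, y, z in degrees, then the finger opening in m, from 0 to 0.0854. In form: [[[x, y, z, rx, ry, rz, grip], ...]]. A call has 1 to 20 rows; each row shifts and turns the commanded pose from where the row before left it, along the tool's axes as they then stand; what a row does not reach is not made up. A row lasts 1/8 s, in which the tool goes at most 62.5 mm and 10.7 degrees, less where a joint would pass 70% of its speed; a pose out of reach is approached as far as the arm can. A call is refused whole if a number of a shift passes 0.0625 or a number of a turn 10.7, either way. A call with a gripper value outside its range is refused whole. The fingers move at their own pace and stop on an object; "squeeze" is the grip in N (left out, the last holds). Time passes only in rows, so rows that do not move let the fingers close. It gives the time, the measured TCP pose, the force, the opening and the grip force at its end, in the units of the state.
- bot.get_obs(): the state, without advancing time (a new reading comes with each control period).
- imaging.read_camera(name): name is "scene" or "top" or "wrist"; returns the picture (480x640x3 uint8, red, green, blue); there is no depth.
- imaging.calibration(name): a dict with "intrinsics" (3x3 intrinsics, pixels), "extrinsics" (4x4, takes a point from camera to world coordinates); the wrist camera has in their place "mount" (4x4, takes a point from camera to tool coordinates, whose origin is the TCP and whose axes are the flange's). Camera axes: x right, y down, z forward; pixel columns grow to the right and rows downward; lengths in m; the calibration is good to about 2 mm. A picture is of the moment at which its call begins: read the wrist's pose just before it. calibration takes no time and is no camera call.
- bot.hand_in(): hands the job in; it is judged then, once.
The state is a dict: "t": time; "q": joint angles; "joint_vel": joint speeds; "joint_torque": joint torques, N m; "eef_pos": TCP position; "tool_rot": TCP orientation; "contact_force": force on the tool from outside, world axes, zero at the start; "torque": the same for the moment, N m; "gripper_width": opening from 0.0 (shut) to 1.0 (fully open); "grasp_force": force on a finger pad.
Only numpy, scipy, OpenCV 4.12 (cv2) and the standard library are available. Lean on these libraries where they do the work, as an engineer would, in place of code of your own. Each camera call takes 0.05 s, during which the arm holds its last target. There are 200 camera calls.

## Task

Stand the loose converter module on its pins in the nest of the bench test clamp, between jaw and end stop, and let go of it; then reach into the well of the housing and turn the guarded knob clockwise until the jaw presses the module snugly against the end stop. Aim for about 10 N of clamping force and never more than 25 N, which would crack the potting. Leave it clamped and the things round about undisturbed.

Things in the scene. Friction and masses are not known exactly. Their poses are not given: they have to be found in the camera images.
- module_center (a point): Centre of the body of the loose converter module: a dark brown potted block, 26 (its x) x 30 (its y) x 13 mm (z), standing on four thin pins 14 mm long (27 mm high in all). It goes into the nest on its pins with its y along the clamp's y, either way round. Take the body by its two x faces, 26 mm apart. The potting cracks if the jaw presses with over 25 N.
- module: The same module; origin between the tips of its pins, 20.6 mm below the centre of its body.
- nest (a point): Nest of the clamp (screwed to the worktop): middle of the top of a black contact block 30 (x) x 46 mm (y), 6 mm high on the base plate, 18 mm above the worktop. Clamp axes: x across, y from knob to end stop, z up. Jaw face at y -19.5 mm with the knob at 0; face of the steel end stop at y +19.5 mm, give or take 3 mm (not measured). Both are 18 mm wide in x and rise 27 mm above the block.
- knob_grip (a point): Grip point of the knob, on its axis, 118 mm from the nest in the clamp's -y. The grip is a black bar 40 (its x) x 12 (its y) x 24 mm; its top is 10 mm above this point, its underside 14 mm below. It stands in a round well 72 mm across and 40 mm deep in the grey housing: lip 16 mm above this point, floor 24 mm below. Take the bar across its y faces; fingers must be partly closed to enter.
- knob (a joint): Knob angle, rad: 0 with the jaw drawn back, starts at 0 to 0.1, grows clockwise seen from above (closing), ends at 1.6. A pinion drives the jaw 10 mm per rad. Turning it takes 0.15 N m (less is felt at rest) plus 0.010 N m per newton of clamping; it stays where it is let go. The module is tight at 0.65 to 1.25 rad; then the force climbs 14 N in 0.1 rad. Let go, it eases to 15 N at most.
- jaw: Steel jaw plate, sprung (15 N per mm), on the plunger that comes out of the housing; 18 mm wide, 14 mm high; origin at the middle of its pressing face, 20.6 mm above the block. It moves along the clamp's +y as the knob closes.
- solder_reel: Bystander: blue and white solder reel, 56 mm across, 37 mm high, standing on end; origin under its centre. It and the module may have changed places.
- tape_roll: Bystander: roll of tape lying flat, 92 mm across, 19 mm high; origin under its centre.
- multimeter: Bystander: hand multimeter on its back, 150 x 68 x 40 mm; origin under its centre.
Things that resemble listed ones, but are neither listed nor needed, are in the scene too. Leave any green or orange look-alike of the module alone.

How it is judged:
By the outcome, as a careful person would: the job done as asked, in the order asked, and still so for the second after the job is handed in, with the robot touching nothing.
It also fails if it takes over 72 s, if anything falls off the work surface, if the arm or the gripper's body presses on something with over 40 N, if the wrist force passes 120 N, or if a joint passes its speed limit or range.

## Working session

There is one attempt and no reset: what is moved stays moved. The work goes in short steps, Python scripts to look and compute and a tool call to move; the robot and the scene stay as the last step left them, time stands still between calls to the robot, and variables do not carry over. Pictures are saved under pics/ and viewed, at most 10 in all, crops included, and the job is handed in when it is done.

Besides the shell and the picture viewer there is one more tool, called after "Emit:" as a command line: name --argument value ..., lists and objects as JSON in quotes. move_arm: Moves the arm, as the interface text tells. Its arguments: {"type":"object","properties":{"commands":{"type":"array","items":{"type":"array","items":{"type":"array","items":{"type":"number"}}}},"squeeze":{"type":"number"}},"required":["commands"]}

```bash
mkdir -p pics; python3 - <<'E'
from station import bot, imaging
import cv2
for n in ("scene","top"):
    im=imaging.read_camera(n); cv2.imwrite(f"pics/{n}0.png",im[:,:,::-1])
    c=imaging.calibration(n); print(n,c["intrinsics"].round(1).tolist(),c["extrinsics"].round(3).tolist())
print(imaging.calibration("wrist"))
print(bot.get_obs())
E
```

```text
scene [[506.3, 0.0, 316.3], [0.0, 506.3, 236.8], [0.0, 0.0, 1.0]] [[-0.512, -0.579, 0.635, -0.243], [-0.859, 0.337, -0.386, 0.459], [0.009, -0.743, -0.67, 0.911], [0.0, 0.0, 0.0, 1.0]]
top [[566.6, 0.0, 314.1], [0.0, 566.6, 238.8], [0.0, 0.0, 1.0]] [[-0.011, -0.992, 0.127, 0.409], [-1.0, 0.01, -0.011, -0.024], [0.01, -0.127, -0.992, 1.302], [0.0, 0.0, 0.0, 1.0]]
{'intrinsics': array([[386.11723801,   0.        , 319.75999388],
       [  0.        , 386.11723801, 235.87576671],
       [  0.        ,   0.        ,   1.        ]]), 'mount': array([[ 5.38816916e-04, -9.56262718e-01, -2.92508674e-01,
         7.48460472e-02],
       [ 9.99999726e-01,  3.66858176e-04,  6.42729563e-04,
        -1.07689224e-03],
       [-5.07309120e-04, -2.92508940e-01,  9.56262654e-01,
        -1.42411820e-01],
       [ 0.00000000e+00,  0.00000000e+00,  0.00000000e+00,
         1.00000000e+00]])}
{'t': 0.1, 'q': array([ 1.17192771,  0.47771563,  0.02233223,  1.55635203, -0.01150881,
        1.10928125, -0.08313636]), 'joint_vel': array([-0.00023161, -0.00120402,  0.00194771, -0.00247148,  0.00039726,
       -0.00125212,  0.00097745]), 'joint_torque': array([ 4.48134087e-03, -5.97756636e+01,  1.61390372e+00, -2.81955886e+01,
        1.29122066e-02,  4.96985522e-03, -3.44791511e-05]), 'eef_pos': array([ 0.19336158, -0.64615949,  0.23042417]), 'tool_rot': array([-7.96269864e-04,  9.89450772e-01,  1.44867207e-01, -1.69928026e-04]), 'contact_force': array([ 0.53929275, -0.82439182,  0.43807118]), 'torque': array([0.00053184, 0.01964305, 0.05308846]), 'grasp_force': 0.0, 'gripper_width': 1.0033546224937908}
```

View pics/scene0.png

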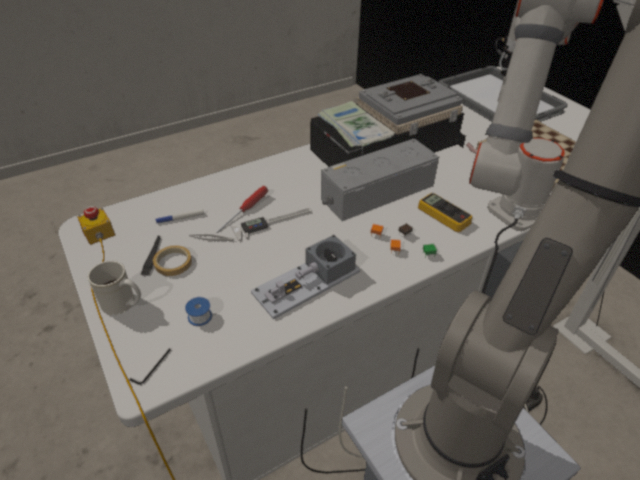

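View pics/top0.png

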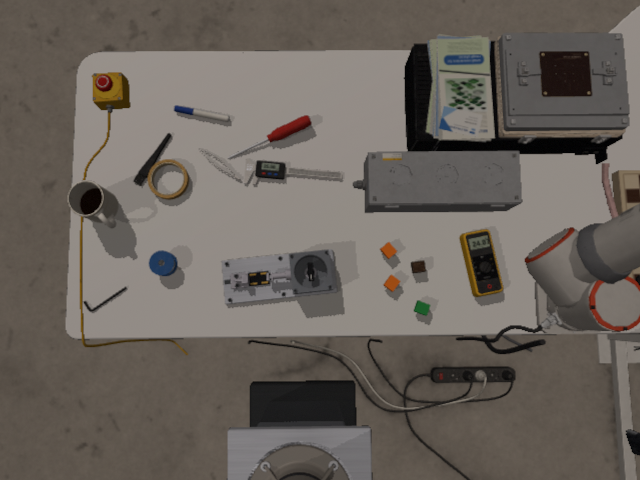

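```bash
cat > h.py <<'E'
import numpy as np, cv2
from scipy.spatial.transform import Rotation as R
from station import bot, imaging
def pose(o=None):
    o=o or bot.get_obs(); T=np.eye(4); w,x,y,z=o["tool_rot"]
    T[:3,:3]=R.from_quat([x,y,z,w]).as_matrix(); T[:3,3]=o["eef_pos"]; return T
def cam(n,T=None):
    c=imaging.calibration(n)
    return c["intrinsics"], (T@c["mount"] if n=="wrist" else c["extrinsics"])
def ray(n,uv,z,T=None):
    K,E=cam(n,T); d=E[:3,:3]@np.linalg.solve(K,[*uv,1.]); p=E[:3,3]
    return p+d*(z-p[2])/d[2]
def proj(n,P,T=None):
    K,E=cam(n,T); q=K@(E[:3,:3].T@(np.asarray(P)-E[:3,3])); return q[:2]/q[2]
E
python3 - <<'E'
from h import *
im=cv2.imread("pics/top0.png")
print("module",ray("top",(419,267),.027),"knob",ray("top",(311,268),.07),"nest",ray("top",(259.5,279),.018))
hsv=cv2.cvtColor(im,cv2.COLOR_BGR2HSV)
c=im[255:280,405:433].astype(int); m=(c.sum(2)<220).astype(np.uint8)
cs,_=cv2.findContours(m,cv2.RETR_EXTERNAL,cv2.CHAIN_APPROX_NONE); k=max(cs,key=cv2.contourArea)
print(cv2.minAreaRect(k)); 
a=cv2.resize(im[240:320,210:345],None,fx=5,fy=5,interpolation=cv2.INTER_CUBIC)
s=cv2.imread("pics/scene0.png"); b=cv2.resize(s[230:320,245:360],None,fx=5,fy=5,interpolation=cv2.INTER_CUBIC)[:,:]
cv2.imwrite("pics/crop1.png",a)
for n,p in (("top",[(222,261),(229,305),(337,290),(332,249)]),):
    for q in p: print(q,ray(n,q,.012))
E
```

```text
module [ 0.50576418 -0.27431749  0.027     ] knob [ 0.50279717 -0.03014408  0.07      ] nest [0.48303868 0.08634604 0.018     ]
((12.879999160766602, 11.65999984741211), (11.455129623413086, 13.435029029846191), 81.8698959350586)
(222, 261) [0.52530822 0.17233829 0.012     ]
(229, 305) [0.42544662 0.15561952 0.012     ]
(337, 290) [ 0.45655585 -0.0889432   0.012     ]
(332, 249) [ 0.55028585 -0.07901415  0.012     ]
```

View pics/crop1.png

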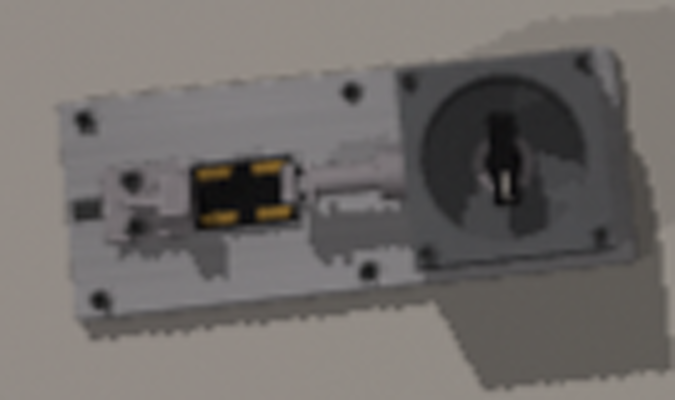

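```bash
cat >> h.py <<'E'
def go(x,y,z,yaw):
    """total tool-frame shift (m) at present orientation, then turn (deg, tool axes) to tool down with tool-y azimuth yaw"""
    T=pose(); a=np.radians(yaw); Y=np.array([np.cos(a),np.sin(a),0]); Z=np.array([0,0,-1.])
    G=np.stack([np.cross(Y,Z),Y,Z],1)
    d=np.array([x,y,z])-T[:3,3]
    print("shift",(T[:3,:3].T@d).round(4),"turn",np.degrees(R.from_matrix(T[:3,:3].T@G).as_rotvec()).round(2),"shift after turn",(G.T@d).round(4))
def state():
    o=bot.get_obs(); T=pose(o); print("t",round(o["t"],2),"tcp",T[:3,3].round(4),"yaw",np.degrees(np.arctan2(T[1,1],T[0,1])).round(2),"w",round(o["gripper_width"],3),"grip",round(o["grasp_force"],1),"F",o["contact_force"].round(1),"M",o["torque"].round(2),"q",o["q"].round(2)); return T
E
python3 -c "
from h import *
state();go(.506,-.274,.19,8)"
```

```text
t 0.1 tcp [ 0.1934 -0.6462  0.2304] yaw -73.34 w 1.003 grip 0.0 F [ 0.5 -0.8  0.4] M [0.   0.02 0.05] q [ 1.17  0.48  0.02  1.56 -0.01  1.11 -0.08]
shift [ 0.4062 -0.2668  0.0408] turn [-8.000e-02 -6.000e-02 -8.134e+01] shift after turn [0.325  0.3614 0.0404]
```

Emit:
move_arm --commands '[[[0.0406,-0.0267,0.004,0,0,0,0.085],[0.0406,-0.0267,0.004,0,0,0,0.085],[0.0406,-0.0267,0.004,0,0,0,0.085],[0.0406,-0.0267,0.004,0,0,0,0.085],[0.0406,-0.0267,0.004,0,0,0,0.085],[0.0406,-0.0267,0.004,0,0,0,0.085],[0.0406,-0.0267,0.004,0,0,0,0.085],[0.0406,-0.0267,0.004,0,0,0,0.085],[0.0406,-0.0267,0.004,0,0,0,0.085],[0.0406,-0.0267,0.004,0,0,0,0.085],[0,0,0,0,0,-9.04,0.085],[0,0,0,0,0,-9.04,0.085],[0,0,0,0,0,-9.04,0.085],[0,0,0,0,0,-9.04,0.085],[0,0,0,0,0,-9.04,0.085],[0,0,0,0,0,-9.04,0.085],[0,0,0,0,0,-9.04,0.085],[0,0,0,0,0,-9.04,0.085],[0,0,0,0,0,-9.04,0.085],[0,0,0,0,0,0,0.085]]]'

```text
t: 2.6
eef_pos: [0.5056, -0.2745, 0.1909]
tool_rot: [-0.0, 0.657, 0.754, 0.0]
contact_force: [0.1, 0.3, -0.1]
gripper_width: 0.996
grasp_force: 0.0
```

```bash
python3 - <<'E'
from h import *
T=state(); np.save("T1.npy",T); im=imaging.read_camera("wrist")[:,:,::-1]; cv2.imwrite("pics/w1.png",im)
E
```

```text
t 2.6 tcp [ 0.5056 -0.2745  0.1909] yaw 7.93 w 0.996 grip 0.0 F [ 0.1  0.3 -0.1] M [-0.02  0.01  0.01] q [ 0.73  0.39 -0.44  1.82  0.2   0.98  0.35]
```

View pics/w1.png

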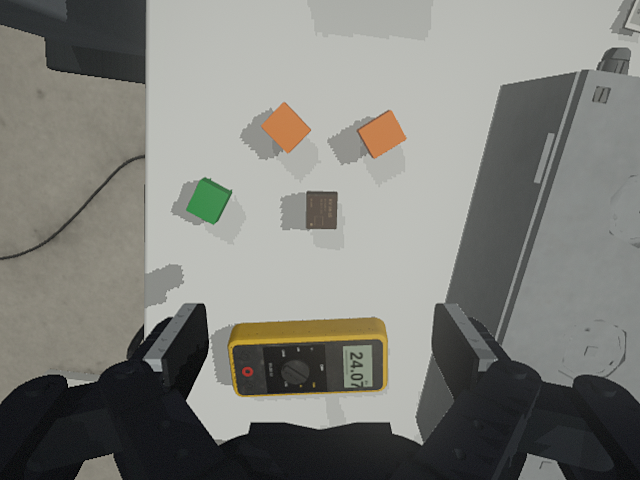

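```bash
python3 - <<'E'
from h import *
T=np.load("T1.npy"); im=cv2.imread("pics/w1.png"); x0,y0=285,175
c=im[y0:250,x0:360].astype(int); m=((c.max(2)<110)&(c[:,:,2]-c[:,:,0]>8)).astype(np.uint8)
m=cv2.morphologyEx(m,cv2.MORPH_CLOSE,np.ones((5,5)))
k=max(cv2.findContours(m,cv2.RETR_EXTERNAL,cv2.CHAIN_APPROX_NONE)[0],key=cv2.contourArea)+[x0,y0]
(r)=cv2.minAreaRect(k); print(r,cv2.boundingRect(k),cv2.contourArea(k))
B=cv2.boxPoints(r); P=np.array([ray("wrist",b,.027,T) for b in B]); print(P.round(4),P.mean(0))
for i in range(4):
    d=P[(i+1)%4]-P[i]; print(np.linalg.norm(d).round(4),np.degrees(np.arctan2(d[1],d[0])).round(1))
go(P.mean(0)[0],P.mean(0)[1],.0,8)
E
```

```text
((321.0, 209.5), (30.0, 37.0), 0.0) (306, 191, 31, 38) 1061.5
[[ 0.496  -0.2872  0.027 ]
 [ 0.4921 -0.2567  0.027 ]
 [ 0.5159 -0.2534  0.027 ]
 [ 0.5205 -0.2838  0.027 ]] [ 0.50610344 -0.27027918  0.027     ]
0.0308 97.4
0.024 8.0
0.0308 -81.3
0.0247 -172.0
shift [0.004  0.0011 0.191 ] turn [-0.02 -0.03 -0.18] shift after turn [0.0041 0.001  0.191 ]
```

Emit:
move_arm --commands '[[[0.002,0.0005,0.035,0,0,0,0.05],[0.002,0.0005,0.035,0,0,0,0.05],[0,0,0.035,0,0,0,0.05],[0,0,0.035,0,0,0,0.05],[0,0,0.025,0,0,0,0.05],[0,0,0.015,0,0,0,0.05],[0,0,0.006,0,0,0,0.05],[0,0,0,0,0,0,0.05],[0,0,0,0,0,0,0.02],[0,0,0,0,0,0,0.02],[0,0,0,0,0,0,0.02],[0,0,0,0,0,0,0.02],[0,0,0,0,0,0,0.02],[0,0,0,0,0,0,0.02]]]' --squeeze 25

```text
t: 4.4
eef_pos: [0.5071, -0.2707, 0.0063]
tool_rot: [0.001, 0.656, 0.755, 0.0]
contact_force: [-0.2, 0.9, 7.3]
gripper_width: 0.289
grasp_force: 26.5
```

```bash
python3 - <<'E'
from h import *
state(); go(.486,.086,.13,8)
E
```

```text
t 4.4 tcp [ 0.5071 -0.2707  0.0063] yaw 8.01 w 0.289 grip 26.5 F [-0.2  0.9  7.3] M [-0.    0.13 -0.03] q [ 0.65  0.64 -0.34  1.93  0.35  0.63  0.22]
shift [ 0.3561  0.029  -0.124 ] turn [0.08 0.06 0.01] shift after turn [ 0.3562  0.0288 -0.1237]
```

Emit:
move_arm --commands '[[[0,0,-0.01,0,0,0,0.02],[0,0,-0.04,0,0,0,0.02],[0,0,-0.06,0,0,0,0.02],[0,0,-0.05,0,0,0,0.02],[0.02,0.002,0,0,0,0,0.02],[0.04,0.004,0,0,0,0,0.02],[0.04,0.004,0,0,0,0,0.02],[0.04,0.004,0,0,0,0,0.02],[0.04,0.004,0,0,0,0,0.02],[0.04,0.004,0,0,0,0,0.02],[0.04,0.004,0,0,0,0,0.02],[0.03,0.003,0,0,0,0,0.02],[0,0,0,0,0,0,0.02],[0,0,0,0,0,0,0.02]]]'

```text
t: 6.15
eef_pos: [0.494, 0.0202, 0.1648]
tool_rot: [-0.0, 0.656, 0.755, -0.001]
contact_force: [-1.1, -0.3, -0.5]
gripper_width: 0.294
grasp_force: 25.7
```

```bash
python3 - <<'E'
from h import *
T=state(); np.save("T2.npy",T); im=imaging.read_camera("wrist")[:,:,::-1]; cv2.imwrite("pics/w2.png",im)
E
```

```text
t 6.15 tcp [0.494  0.0202 0.1648] yaw 8.01 w 0.294 grip 25.7 F [-1.1 -0.3 -0.5] M [-0.01  0.01 -0.01] q [ 0.31  0.32 -0.56  2.01  0.22  0.87 -0.23]
```

View pics/w2.png

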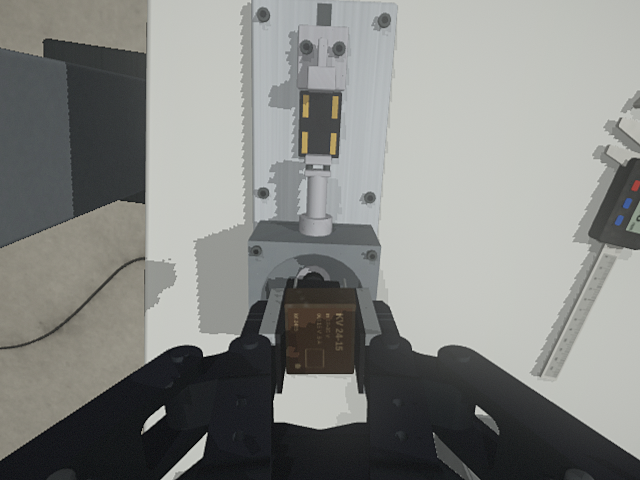

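```bash
python3 - <<'E'
from h import *
T=np.load("T2.npy"); im=cv2.imread("pics/w2.png")
hsv=cv2.cvtColor(im,cv2.COLOR_BGR2HSV); m=cv2.inRange(hsv,(15,90,90),(35,255,255)); m[:80]=0;m[170:]=0;m[:,:290]=0;m[:,350:]=0
n,l,s,c=cv2.connectedComponentsWithStats(m); G=[]
for i in range(1,n):
    if s[i,4]>20: print(s[i],c[i].round(1)); G.append(ray("wrist",c[i],.018,T))
G=np.array(G); print(G.round(4),G.mean(0))
# base plate long edges (gray->white) per row
g=cv2.cvtColor(im,cv2.COLOR_BGR2GRAY).astype(int)
for lo,hi in ((375,410),(240,262)):
    pts=[(lo+np.argmax(np.abs(np.diff(g[r,lo:hi]))),r) for r in range(20,180,4)]
    P=np.array([ray("wrist",p,.012,T)[:2] for p in pts]); f=cv2.fitLine(P.astype(np.float32),cv2.DIST_HUBER,0,.001,.001).ravel(); print("edge",f, np.degrees(np.arctan2(f[1],f[0])))
# dark block extent, stop/jaw top faces along x~320
print([tuple(map(int,(r,*im[r,320]))) for r in range(84,165,2)])
for z in (.0,.):pass
E
```

```text
File "<stdin>", line 15
    for z in (.0,.):pass
                 ^
SyntaxError: invalid syntax
```

```bash
python3 - <<'E'
from h import *
T=np.load("T2.npy"); im=cv2.imread("pics/w2.png")
hsv=cv2.cvtColor(im,cv2.COLOR_BGR2HSV)
# housing lip holes / module top in tool coords
K,E=cam("wrist",T); M=imaging.calibration("wrist")["mount"]
for uv in ((286,293),(356,290),(355,374),(286,372)):
    d=M[:3,:3]@np.linalg.solve(K,[*uv,1.]); p=M[:3,3]; zt=-.0207+.0; print((p+d*(zt-p[2])/d[2]).round(4))
E
```

```text
[ 0.0178 -0.0116 -0.0207]
[ 0.0189  0.0126 -0.0207]
[-0.0151  0.0132 -0.0207]
[-0.0142 -0.0124 -0.0207]
```

```bash
python3 - <<'E'
from h import *
T=np.load("T2.npy"); im=cv2.imread("pics/w2.png")
hsv=cv2.cvtColor(im,cv2.COLOR_BGR2HSV); m=cv2.inRange(hsv,(15,90,90),(35,255,255)); m[:80]=0;m[170:]=0;m[:,:290]=0;m[:,350:]=0
n,l,s,c=cv2.connectedComponentsWithStats(m); G=[]
for i in range(1,n):
    if s[i,4]>20: print(s[i],c[i].round(1)); G.append(ray("wrist",c[i],.018,T))
G=np.array(G); print(G.round(4),G.mean(0))
g=cv2.cvtColor(im,cv2.COLOR_BGR2GRAY).astype(int)
for lo,hi in ((375,410),(240,262)):
    pts=[(lo+np.argmax(np.abs(np.diff(g[r,lo:hi]))),r) for r in range(20,180,4)]
    P=np.array([ray("wrist",p,.012,T)[:2] for p in pts]); f=cv2.fitLine(P.astype(np.float32),cv2.DIST_HUBER,0,.001,.001).ravel(); print("edge",f, np.degrees(np.arctan2(f[1],f[0])))
cv2.imwrite("pics/crop2.png",cv2.resize(im[55:190,270:370],None,fx=6,fy=4.4,interpolation=cv2.INTER_CUBIC))
E
```

```text
[303  95   6  23 133] [305.5 105.7]
[332  96   7  23 131] [334.6 106.9]
[302 132   6  21 123] [304.4 141.8]
[330 133   7  22 126] [332.8 143.5]
[[0.4722 0.1017 0.018 ]
 [0.4928 0.1037 0.018 ]
 [0.4747 0.0768 0.018 ]
 [0.4953 0.0785 0.018 ]] [0.48372023 0.09016817 0.018     ]
edge [ 0.10190512 -0.99479413  0.5316557   0.11209612] -84.15111
edge [ 0.09234267 -0.9957273   0.425683    0.10145153] -84.7016
```

View pics/crop2.png

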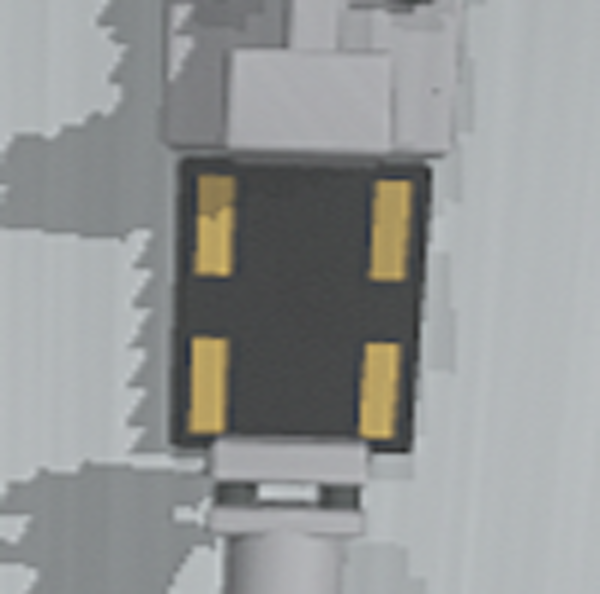

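```bash
python3 - <<'E'
from h import *
T=np.load("T2.npy"); c=np.array([.48372,.09017]); a=np.radians(5.6); ex=np.array([np.cos(a),np.sin(a)]); ey=np.array([-np.sin(a),np.cos(a)])
def rep(n,uv,z):
    p=ray("wrist",uv,z,T)[:2]-c; print(n,"x %.1f y %.1f mm"%(1e3*p@ex,1e3*p@ey))
P=lambda u,v:(270+u/6-.5,55+v/4.4-.5)
for u in (232,390): rep("stop top",P(u,151),.045)
for u in (215,365): rep("jaw top",P(u,440),.0456)
for u,v in ((182,158),(432,167),(172,445),(412,452)): rep("block",P(u,v),.018)
# housing lip z: screws / outline
for z in (.07,.08,.09):
    for uv in ((249,241),(380,243)): rep("lip%.2f"%z,uv,z)
b=c-.118*ey; print("knob xy",b)
t=c+.0*ey
go(t[0],t[1],.06,5.6)
E
```

```text
stop top x -8.0 y 22.1 mm
stop top x 8.8 y 22.8 mm
jaw top x -8.5 y -18.9 mm
jaw top x 8.2 y -18.2 mm
block x -14.6 y 22.6 mm
block x 14.7 y 22.5 mm
block x -14.6 y -22.5 mm
block x 14.9 y -22.4 mm
lip0.07 x -42.2 y -73.1 mm
lip0.07 x 42.4 y -70.8 mm
lip0.08 x -40.4 y -69.8 mm
lip0.08 x 40.6 y -67.6 mm
lip0.09 x -38.6 y -66.5 mm
lip0.09 x 38.8 y -64.4 mm
knob xy [ 0.49523478 -0.02726683]
shift [ 0.0713 -0.0005  0.1048] turn [-0.07  0.03  2.35] shift after turn [ 0.0711 -0.0035  0.1048]
```

Emit:
move_arm --commands '[[[0,0,0,0,0,2.35,0.02],[0.025,-0.001,0,0,0,0,0.02],[0.025,-0.0015,0,0,0,0,0.02],[0.0231,-0.001,0,0,0,0,0.02],[0,0,0.03,0,0,0,0.02],[0,0,0.035,0,0,0,0.02],[0,0,0.025,0,0,0,0.02],[0,0,0,0,0,0,0.02],[0,0,0,0,0,0,0.02]]]'

```text
t: 7.32
eef_pos: [0.4846, 0.0928, 0.076]
tool_rot: [0.0, 0.672, 0.741, 0.0]
contact_force: [1.1, -0.0, 0.6]
gripper_width: 0.294
grasp_force: 25.7
```

```bash
python3 - <<'E'
from h import *
T=state(); a=np.radians(5.6); c=np.array([.48372,.09017])+.002*np.array([-np.sin(a),np.cos(a)])
go(*c,.0247,5.6); im=imaging.read_camera("wrist")[:,:,::-1]; cv2.imwrite("pics/w3.png",im[180:420,180:460].repeat(2,0).repeat(2,1))
E
```

```text
t 7.33 tcp [0.4846 0.0928 0.076 ] yaw 5.6 w 0.294 grip 25.7 F [ 1.1 -0.   0.6] M [0.   0.01 0.01] q [ 0.12  0.45 -0.53  2.08  0.35  0.69 -0.54]
shift [-0.0005 -0.0012  0.0513] turn [ 0.05 -0.    0.  ] shift after turn [-0.0005 -0.0011  0.0513]
```

View pics/w3.png

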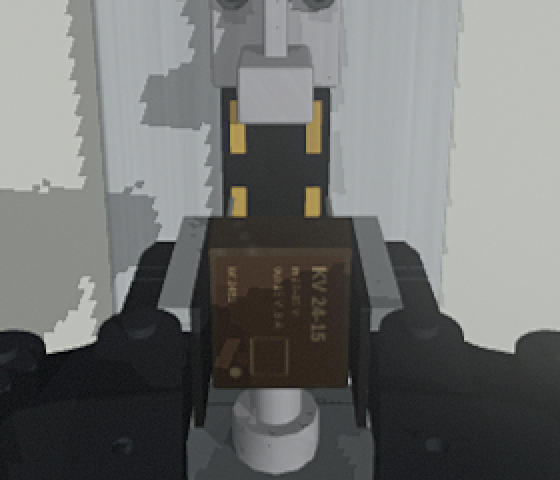

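Emit:
move_arm --commands '[[[-0.0005,-0.0011,0.015,0,0,0,0.02],[0,0,0.015,0,0,0,0.02],[0,0,0.01,0,0,0,0.02],[0,0,0.006,0,0,0,0.02],[0,0,0.003,0,0,0,0.02],[0,0,0,0,0,0,0.02],[0,0,0,0,0,0,0.02]]]'

```text
t: 8.25
eef_pos: [0.4831, 0.0927, 0.0266]
tool_rot: [0.0, 0.671, 0.741, 0.0]
contact_force: [-0.8, 0.2, -0.6]
gripper_width: 0.285
grasp_force: 25.7
```

Emit:
move_arm --commands '[[[0,0,0.001,0,0,0,0.02],[0,0,0.001,0,0,0,0.02],[0,0,0,0,0,0,0.02],[0,0,0,0,0,0,0.02]]]'

```text
t: 8.75
eef_pos: [0.4829, 0.0926, 0.0243]
tool_rot: [0.0, 0.671, 0.741, 0.0]
contact_force: [0.5, -0.4, -0.4]
gripper_width: 0.292
grasp_force: 25.7
```

Emit:
move_arm --commands '[[[0,0,0.0007,0,0,0,0.02],[0,0,0,0,0,0,0.02],[0,0,0,0,0,0,0.02]]]'

```text
t: 9.12
eef_pos: [0.4829, 0.0926, 0.0243]
tool_rot: [0.0, 0.671, 0.741, -0.0]
contact_force: [-3.5, -1.4, 9.2]
gripper_width: 0.289
grasp_force: 26.8
```

Emit:
move_arm --commands '[[[0,0,0,0,0,0,0.03],[0,0,0,0,0,0,0.04],[0,0,0,0,0,0,0.05],[0,0,0,0,0,0,0.05],[0,0,-0.01,0,0,0,0.05],[0,0,-0.025,0,0,0,0.05],[0,0,-0.045,0,0,0,0.05],[0,0,-0.055,0,0,0,0.05],[0,0,0,0,0,0,0.05],[-0.06,0,0,0,0,0,0.05],[-0.02,0,0,0,0,0,0.05],[0,0,0,0,0,0,0.05],[0,0,0,0,0,0,0.05]]]'

```text
t: 10.75
eef_pos: [0.4905, 0.0143, 0.1585]
tool_rot: [-0.0, 0.671, 0.742, 0.0]
contact_force: [0.6, 0.9, 0.1]
gripper_width: 0.584
grasp_force: 0.0
```

```bash
python3 - <<'E'
from h import *
T=state(); np.save("T4.npy",T); im=imaging.read_camera("wrist")[:,:,::-1]; cv2.imwrite("pics/w4.png",im)
E
```

```text
t 10.75 tcp [0.4905 0.0143 0.1585] yaw 5.75 w 0.584 grip 0.0 F [0.6 0.9 0.1] M [ 0.01  0.04 -0.03] q [ 0.33  0.32 -0.57  2.03  0.23  0.85 -0.27]
```

View pics/w4.png

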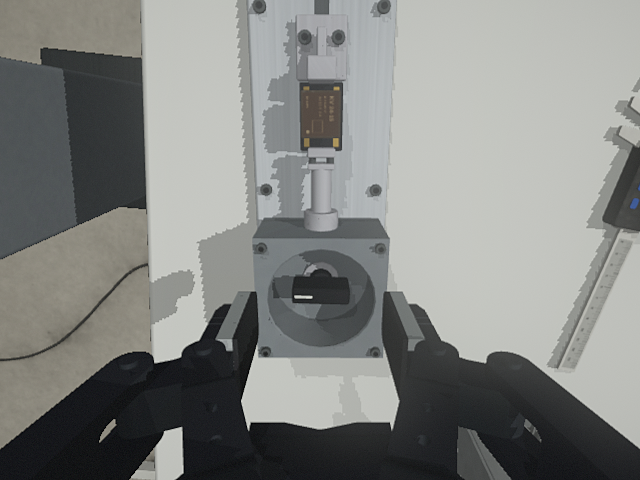

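```bash
python3 - <<'E'
from h import *
T=np.load("T4.npy"); im=cv2.imread("pics/w4.png")
k=np.array([.49523,-.02727]); a=np.radians(5.6); ex=np.array([np.cos(a),np.sin(a)]); ey=np.array([-np.sin(a),np.cos(a)])
for z in (.075,.08,.085,.09,.095,.10):
    L,Rr,U=[(ray("wrist",p,z,T)[:2]-k)*1e3 for p in ((267,297),(376,297),(321,250))]
    top=[(ray("top",p,z)[:2]-k)*1e3 for p in ((210+420/5,240+160/5),(210+583/5,240+160/5))]
    print(z,"rim x",(L@ex).round(1),(Rr@ex).round(1),"up y",(U@ey).round(1),"| top rim y",[(t@ey).round(1) for t in top],[(t@ex).round(1) for t in top])
# bar top
g=cv2.cvtColor(im,cv2.COLOR_BGR2GRAY); c=g[255:320,270:372]; print("min",c.min())
cv2.imwrite("pics/crop4.png",cv2.resize(cv2.convertScaleAbs(im[240:330,260:385],alpha=2.2),None,fx=6,fy=6,interpolation=cv2.INTER_CUBIC))
E
```

```text
0.075 rim x -34.4 35.7 up y 39.2 | top rim y [np.float64(34.0), np.float64(-36.2)] [np.float64(2.2), np.float64(-5.4)]
0.08 rim x -33.7 34.8 up y 40.9 | top rim y [np.float64(33.9), np.float64(-36.0)] [np.float64(1.9), np.float64(-5.7)]
0.085 rim x -33.0 34.0 up y 42.7 | top rim y [np.float64(33.8), np.float64(-35.8)] [np.float64(1.5), np.float64(-6.1)]
0.09 rim x -32.2 33.2 up y 44.4 | top rim y [np.float64(33.7), np.float64(-35.6)] [np.float64(1.2), np.float64(-6.4)]
0.095 rim x -31.5 32.4 up y 46.1 | top rim y [np.float64(33.7), np.float64(-35.4)] [np.float64(0.8), np.float64(-6.7)]
0.1 rim x -30.7 31.6 up y 47.9 | top rim y [np.float64(33.6), np.float64(-35.2)] [np.float64(0.4), np.float64(-7.0)]
min 21
```

View pics/crop4.png

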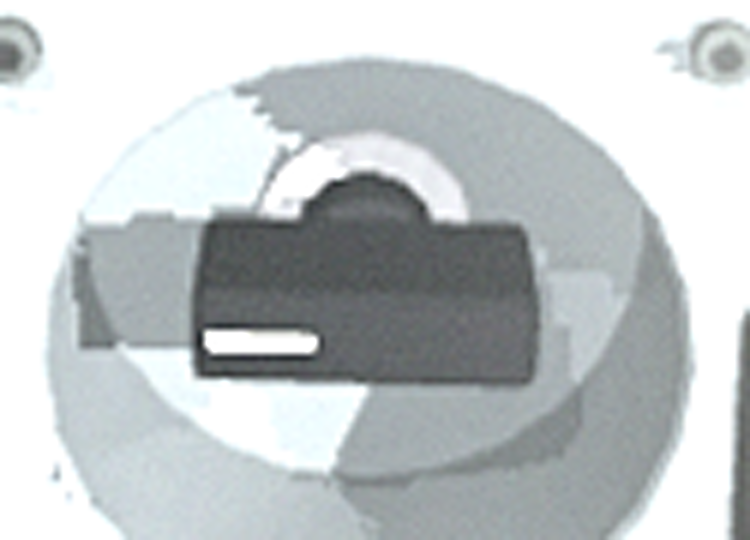

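```bash
python3 - <<'E'
from h import *
T=np.load("T4.npy")
k=np.array([.49523,-.02727]); a=np.radians(5.6); ex=np.array([np.cos(a),np.sin(a)]); ey=np.array([-np.sin(a),np.cos(a)])
for z in (.058,.062,.066):
    P=np.array([ray("wrist",(260+u/6-.4,240+v/6-.4),z,T)[:2] for u,v in ((198,289),(538,293),(533,384),(195,377))])
    d=P[1]-P[0]; e=P[2]-P[3]
    print(z,P.mean(0).round(4),((P.mean(0)-k)*1e3@np.stack([ex,ey],1)).round(1),"len",np.linalg.norm(d).round(4),np.linalg.norm(e).round(4),"w",np.linalg.norm(P[3]-P[0]).round(4),"az",np.degrees(np.arctan2(d[1],d[0])),np.degrees(np.arctan2(e[1],e[0])))
go(*k,.11,5.6+90-2)
E
```

```text
0.058 [ 0.4953 -0.0272] [0.1 0. ] len 0.0389 0.0392 w 0.0111 az 5.045266963571825 4.470418635076142
0.062 [ 0.4951 -0.0253] [0.1 1.9] len 0.0383 0.0385 w 0.0109 az 5.045266963571824 4.4704186350761725
0.066 [ 0.4949 -0.0234] [0.1 3.9] len 0.0376 0.0379 w 0.0108 az 5.045266963571829 4.470418635076161
shift [-0.0421  0.0005  0.0485] turn [ 3.000e-02 -4.000e-02 -8.781e+01] shift after turn [-0.0021 -0.042   0.0485]
```

Emit:
move_arm --commands '[[[-0.0415,0,0,0,0,0,0.026],[0,0,0,0,0,-9.9,0.026],[0,0,0,0,0,-9.9,0.026],[0,0,0,0,0,-9.9,0.026],[0,0,0,0,0,-9.9,0.026],[0,0,0,0,0,-9.9,0.026],[0,0,0,0,0,-9.9,0.026],[0,0,0,0,0,-9.9,0.026],[0,0,0,0,0,-9.9,0.026],[0,0,0,0,0,-9.9,0.026],[0,0,0.02,0,0,0,0.026],[0,0,0.02,0,0,0,0.026],[0,0,0,0,0,0,0.026],[0,0,0,0,0,0,0.026]]]'

```text
t: 12.55
eef_pos: [0.4949, -0.0279, 0.1184]
tool_rot: [-0.0, -0.042, 0.999, 0.0]
contact_force: [-0.2, -0.6, 0.8]
gripper_width: 0.303
grasp_force: 0.0
```

```bash
python3 - <<'E'
from h import *
T=state(); np.save("T5.npy",T); im=imaging.read_camera("wrist")[:,:,::-1]; cv2.imwrite("pics/w5.png",cv2.convertScaleAbs(im,alpha=1.6))
go(.4952,-.0268,.036,94.7)
E
```

```text
t 12.55 tcp [ 0.4949 -0.0279  0.1184] yaw 94.76 w 0.303 grip 0.0 F [-0.2 -0.6  0.8] M [-0.05  0.01 -0.03] q [ 0.61  0.46 -0.83  2.04  0.46  0.84  1.17]
shift [-0.0001  0.0012  0.0828] turn [0.   0.02 0.06] shift after turn [-0.0001  0.0012  0.0828]
```

View pics/w5.png

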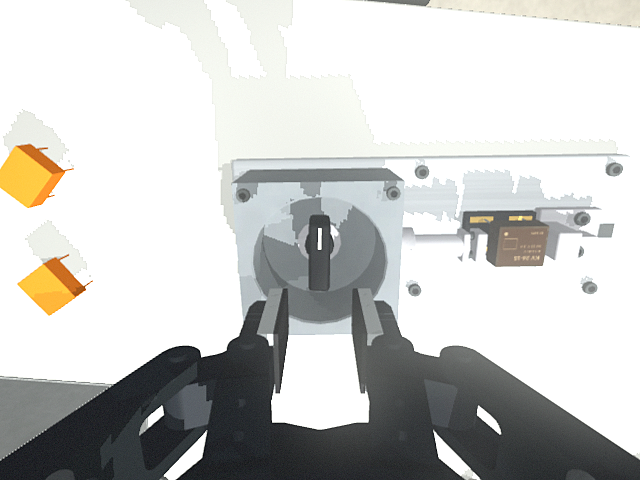

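Emit:
move_arm --commands '[[[0,0.0003,0.02,0,0,0,0.026],[0,0,0.025,0,0,0,0.026],[0,0,0.018,0,0,0,0.026],[0,0,0.012,0,0,0,0.026],[0,0,0.005,0,0,0,0.026],[0,0,0,0,0,0,0.026],[0,0,0,0,0,0,0.026]]]'

```text
t: 13.48
eef_pos: [0.4954, -0.028, 0.0391]
tool_rot: [0.001, -0.042, 0.999, -0.0]
contact_force: [-0.6, -0.2, 0.1]
gripper_width: 0.303
grasp_force: 0.0
```

Emit:
move_arm --commands '[[[0,0,0.002,0,0,0,0.026],[0,0,0,0,0,0,0.014],[0,0,0,0,0,0,0.005],[0,0,0,0,0,0,0.005],[0,0,0,0,0,0,0.005],[0,0,0,0,0,0,0.005]]]' --squeeze 70

```text
t: 14.22
eef_pos: [0.4952, -0.0283, 0.0376]
tool_rot: [0.0, -0.042, 0.999, -0.001]
contact_force: [-3.1, -0.9, 11.4]
gripper_width: 0.122
grasp_force: 108.5
```

```bash
python3 -c "
from h import *
state()"
```

```text
t 14.22 tcp [ 0.4952 -0.0283  0.0376] yaw 94.76 w 0.122 grip 108.5 F [-3.1 -0.9 11.4] M [-0.32  0.66 -0.  ] q [ 0.51  0.58 -0.72  2.09  0.61  0.69  1.04]
```

Emit:
move_arm --commands '[[[0,0,0,0,0,4,0.005],[0,0,0,0,0,5,0.005],[0,0,0,0,0,5,0.005],[0,0,0,0,0,5,0.005],[0,0,0,0,0,5,0.005],[0,0,0,0,0,4,0.005],[0,0,0,0,0,2,0.005]]]'

```text
t: 15.1
eef_pos: [0.4952, -0.0283, 0.0376]
tool_rot: [0.001, 0.219, 0.976, -0.001]
contact_force: [-1.9, -1.3, 12.1]
gripper_width: 0.123
grasp_force: 108.4
```

```bash
python3 -c "
from h import *
state()"
```

```text
t 15.1 tcp [ 0.4952 -0.0283  0.0376] yaw 64.71 w 0.123 grip 108.4 F [-1.9 -1.3 12.1] M [-0.41  0.61  0.11] q [ 0.42  0.55 -0.6   2.09  0.51  0.65  0.6 ]
```

Emit:
move_arm --commands '[[[0,0,0,0,0,5,0.005],[0,0,0,0,0,5,0.005],[0,0,0,0,0,5,0.005],[0,0,0,0,0,4,0.005],[0,0,0,0,0,1,0.005],[0,0,0,0,0,0.3,0.005]]]'

```text
t: 15.85
eef_pos: [0.4952, -0.0283, 0.0377]
tool_rot: [0.001, 0.387, 0.922, -0.0]
contact_force: [-2.9, -1.4, 11.6]
gripper_width: 0.124
grasp_force: 108.4
```

```bash
python3 - <<'E'
from h import *
state(); im=imaging.read_camera("wrist")[:,:,::-1]; cv2.imwrite("pics/w6.png",cv2.convertScaleAbs(im,alpha=1.4))
E
```

```text
t 15.85 tcp [ 0.4952 -0.0283  0.0377] yaw 44.48 w 0.124 grip 108.4 F [-2.9 -1.4 11.6] M [-0.43  0.64  0.19] q [ 0.35  0.53 -0.51  2.1   0.44  0.62  0.31]
```

View pics/w6.png

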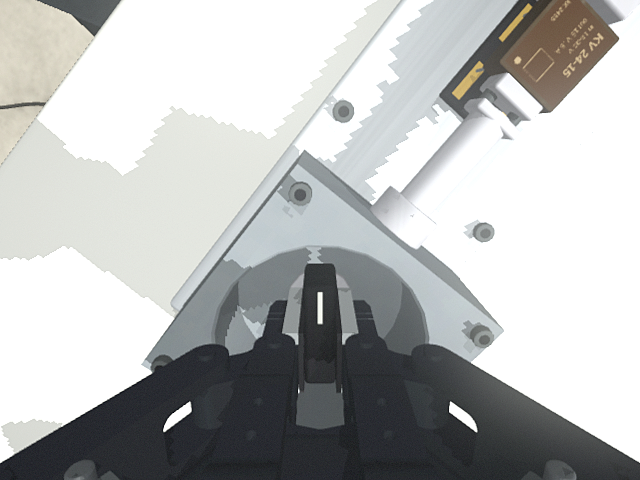

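Emit:
move_arm --commands '[[[0,0,0,0,0,2,0.005],[0,0,0,0,0,2,0.005],[0,0,0,0,0,1,0.005]]]'

```text
t: 16.27
eef_pos: [0.4952, -0.0283, 0.0376]
tool_rot: [0.001, 0.427, 0.904, -0.0]
contact_force: [-3.6, -1.6, 12.4]
gripper_width: 0.12
grasp_force: 108.5
```

```bash
python3 -c "
from h import *
state()"
```

```text
t 16.27 tcp [ 0.4952 -0.0283  0.0376] yaw 39.45 w 0.12 grip 108.5 F [-3.6 -1.6 12.4] M [-0.41  0.65  0.13] q [ 0.33  0.52 -0.49  2.1   0.42  0.62  0.24]
```

Emit:
move_arm --commands '[[[0,0,0,0,0,1.5,0.005],[0,0,0,0,0,1.5,0.005]]]'

```text
t: 16.52
eef_pos: [0.4952, -0.0283, 0.0376]
tool_rot: [0.001, 0.451, 0.893, -0.0]
contact_force: [-2.5, -0.8, 11.0]
gripper_width: 0.125
grasp_force: 108.5
```

```bash
python3 -c "
from h import *
state()"
```

```text
t 16.52 tcp [ 0.4952 -0.0283  0.0376] yaw 36.45 w 0.125 grip 108.5 F [-2.5 -0.8 11. ] M [-0.41  0.68  0.15] q [ 0.32  0.52 -0.48  2.1   0.41  0.62  0.19]
```

Emit:
move_arm --commands '[[[0,0,0,0,0,1,0.005],[0,0,0,0,0,1,0.005]]]'

```text
t: 16.77
eef_pos: [0.4952, -0.0283, 0.0376]
tool_rot: [0.001, 0.466, 0.885, -0.0]
contact_force: [-2.5, -1.3, 11.6]
gripper_width: 0.127
grasp_force: 108.4
```

```bash
python3 -c "
from h import *
state()"
```

```text
t 16.77 tcp [ 0.4952 -0.0283  0.0376] yaw 34.46 w 0.127 grip 108.4 F [-2.5 -1.3 11.6] M [-0.46  0.67  0.14] q [ 0.31  0.52 -0.47  2.1   0.4   0.61  0.16]
```

Emit:
move_arm --commands '[[[0,0,0,0,0,1,0.005],[0,0,0,0,0,0.5,0.005]]]'

```text
t: 17.02
eef_pos: [0.4952, -0.0283, 0.0377]
tool_rot: [0.001, 0.477, 0.879, -0.0]
contact_force: [-3.6, -0.4, 12.4]
gripper_width: 0.125
grasp_force: 108.4
```

```bash
python3 -c "
from h import *
state()"
```

```text
t 17.02 tcp [ 0.4952 -0.0283  0.0377] yaw 32.97 w 0.125 grip 108.4 F [-3.6 -0.4 12.4] M [-0.44  0.6   0.14] q [ 0.31  0.52 -0.46  2.1   0.4   0.61  0.14]
```

Emit:
move_arm --commands '[[[0,0,0,0,0,1,0.005],[0,0,0,0,0,0.5,0.005]]]'

```text
t: 17.27
eef_pos: [0.4952, -0.0283, 0.0377]
tool_rot: [0.001, 0.489, 0.872, -0.0]
contact_force: [-4.0, -0.2, 11.6]
gripper_width: 0.124
grasp_force: 108.4
```

```bash
python3 -c "
from h import *
state()"
```

```text
t 17.27 tcp [ 0.4952 -0.0283  0.0377] yaw 31.47 w 0.124 grip 108.4 F [-4.  -0.2 11.6] M [-0.41  0.72  0.16] q [ 0.3   0.51 -0.46  2.1   0.39  0.61  0.12]
```

Emit:
move_arm --commands '[[[0,0,0,0,0,1,0.005],[0,0,0,0,0,0.5,0.005]]]'

```text
t: 17.52
eef_pos: [0.4952, -0.0283, 0.0376]
tool_rot: [0.001, 0.5, 0.866, -0.0]
contact_force: [-3.9, -0.8, 11.2]
gripper_width: 0.12
grasp_force: 108.4
```

```bash
python3 -c "
from h import *
state()"
```

```text
t 17.52 tcp [ 0.4952 -0.0283  0.0376] yaw 29.98 w 0.12 grip 108.4 F [-3.9 -0.8 11.2] M [-0.4   0.67  0.18] q [ 0.3   0.51 -0.45  2.1   0.39  0.61  0.1 ]
```

Emit:
move_arm --commands '[[[0,0,0,0,0,0.7,0.005],[0,0,0,0,0,0.3,0.005]]]'

```text
t: 17.77
eef_pos: [0.4952, -0.0283, 0.0376]
tool_rot: [0.001, 0.508, 0.862, -0.0]
contact_force: [-2.7, -1.2, 12.1]
gripper_width: 0.119
grasp_force: 108.4
```

```bash
python3 -c "
from h import *
state()"
```

```text
t 17.77 tcp [ 0.4952 -0.0283  0.0376] yaw 28.98 w 0.119 grip 108.4 F [-2.7 -1.2 12.1] M [-0.42  0.71  0.18] q [ 0.3   0.51 -0.45  2.1   0.38  0.61  0.09]
```

Emit:
move_arm --commands '[[[0,0,0,0,0,0.7,0.005],[0,0,0,0,0,0.3,0.005]]]'

```text
t: 18.02
eef_pos: [0.4952, -0.0283, 0.0376]
tool_rot: [0.001, 0.515, 0.857, -0.0]
contact_force: [-2.9, -1.3, 11.8]
gripper_width: 0.127
grasp_force: 108.4
```

```bash
python3 -c "
from h import *
state()"
```

```text
t 18.02 tcp [ 0.4952 -0.0283  0.0376] yaw 27.98 w 0.127 grip 108.4 F [-2.9 -1.3 11.8] M [-0.42  0.62  0.15] q [ 0.29  0.51 -0.44  2.1   0.38  0.61  0.07]
```

```bash
cat >> h.py <<'E'
def mz(n=8):
    v=[]
    for i in range(n): imaging.read_camera("wrist"); v.append(bot.get_obs()["torque"][2])
    print("Mz",np.mean(v).round(3),"sd",np.std(v).round(3))
E
python3 -c "
from h import *
mz(); state()
cv2.imwrite('pics/w7.png',imaging.read_camera('wrist')[0:240,320:640,::-1].repeat(2,0).repeat(2,1))"
```

```text
Mz 0.084 sd 0.032
t 18.43 tcp [ 0.4952 -0.0283  0.0376] yaw 27.98 w 0.122 grip 108.5 F [-3.1 -0.6 11.1] M [-0.4   0.69  0.13] q [ 0.29  0.51 -0.44  2.1   0.38  0.61  0.07]
```

View pics/w7.png

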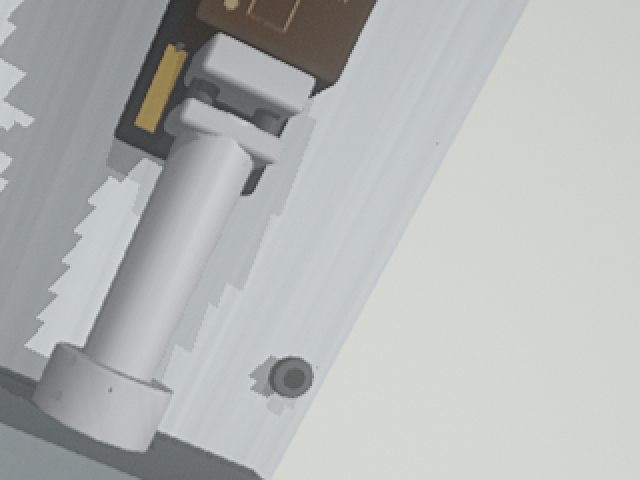

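Emit:
move_arm --commands '[[[0,0,0,0,0,0.5,0.005],[0,0,0,0,0,0.5,0.005]]]'

```text
t: 18.73
eef_pos: [0.4952, -0.0283, 0.0376]
tool_rot: [0.001, 0.523, 0.853, -0.0]
contact_force: [-1.8, -0.8, 11.3]
gripper_width: 0.122
grasp_force: 108.5
```

```bash
python3 -c "
from h import *
state();mz(1)"
```

```text
t 18.73 tcp [ 0.4952 -0.0283  0.0376] yaw 26.98 w 0.122 grip 108.5 F [-1.8 -0.8 11.3] M [-0.43  0.72  0.16] q [ 0.29  0.51 -0.44  2.1   0.38  0.61  0.06]
Mz 0.121 sd 0.0
```

Emit:
move_arm --commands '[[[0,0,0,0,0,0.5,0.005],[0,0,0,0,0,0.5,0.005]]]'

```text
t: 19.02
eef_pos: [0.4952, -0.0283, 0.0376]
tool_rot: [0.001, 0.53, 0.848, -0.0]
contact_force: [-2.8, -0.5, 12.3]
gripper_width: 0.123
grasp_force: 108.5
```

```bash
python3 -c "
from h import *
state();mz(1)"
```

```text
t 19.02 tcp [ 0.4952 -0.0283  0.0376] yaw 25.98 w 0.123 grip 108.5 F [-2.8 -0.5 12.3] M [-0.39  0.73  0.18] q [ 0.29  0.51 -0.43  2.1   0.37  0.6   0.04]
Mz 0.133 sd 0.0
```

Emit:
move_arm --commands '[[[0,0,0,0,0,0.5,0.005],[0,0,0,0,0,0.5,0.005]]]'

```text
t: 19.32
eef_pos: [0.4952, -0.0283, 0.0376]
tool_rot: [0.001, 0.537, 0.843, -0.0]
contact_force: [-2.3, -1.3, 11.9]
gripper_width: 0.122
grasp_force: 108.5
```

```bash
python3 -c "
from h import *
state();mz(1)"
```

```text
t 19.32 tcp [ 0.4952 -0.0283  0.0376] yaw 24.98 w 0.122 grip 108.5 F [-2.3 -1.3 11.9] M [-0.38  0.7   0.17] q [ 0.28  0.51 -0.43  2.1   0.37  0.6   0.03]
Mz 0.087 sd 0.0
```

Emit:
move_arm --commands '[[[0,0,0,0,0,0.5,0.005],[0,0,0,0,0,0.5,0.005]]]'

```text
t: 19.62
eef_pos: [0.4952, -0.0283, 0.0376]
tool_rot: [0.001, 0.545, 0.839, -0.0]
contact_force: [-3.0, -1.1, 11.4]
gripper_width: 0.124
grasp_force: 108.5
```

```bash
python3 -c "
from h import *
state();mz(1)"
```

```text
t 19.62 tcp [ 0.4952 -0.0283  0.0376] yaw 23.99 w 0.124 grip 108.5 F [-3.  -1.1 11.4] M [-0.46  0.74  0.22] q [ 0.28  0.51 -0.43  2.1   0.37  0.6   0.01]
Mz 0.161 sd 0.0
```

Emit:
move_arm --commands '[[[0,0,0,0,0,0.5,0.005],[0,0,0,0,0,0.5,0.005]]]'

```text
t: 19.92
eef_pos: [0.4952, -0.0283, 0.0377]
tool_rot: [0.001, 0.552, 0.834, -0.0]
contact_force: [-3.2, -0.9, 11.8]
gripper_width: 0.121
grasp_force: 108.5
```

```bash
python3 -c "
from h import *
state();mz(1);cv2.imwrite('pics/w8.png',imaging.read_camera('wrist')[0:240,320:640,::-1].repeat(2,0).repeat(2,1))"
```

```text
t 19.93 tcp [ 0.4952 -0.0283  0.0377] yaw 22.99 w 0.121 grip 108.5 F [-3.2 -0.9 11.8] M [-0.39  0.69  0.24] q [ 0.27  0.51 -0.42  2.1   0.36  0.6   0.  ]
Mz 0.204 sd 0.0
```

Emit:
move_arm --commands '[[[0,0,0,0,0,0.5,0.005],[0,0,0,0,0,0.5,0.005]]]'

```text
t: 20.27
eef_pos: [0.4952, -0.0283, 0.0376]
tool_rot: [0.001, 0.559, 0.829, -0.0]
contact_force: [-3.3, -0.9, 11.8]
gripper_width: 0.123
grasp_force: 108.5
```

```bash
python3 -c "
from h import *
state();mz(4)"
```

```text
t 20.27 tcp [ 0.4952 -0.0283  0.0376] yaw 21.99 w 0.123 grip 108.5 F [-3.3 -0.9 11.8] M [-0.38  0.73  0.21] q [ 0.27  0.51 -0.42  2.1   0.36  0.6  -0.01]
Mz 0.162 sd 0.021
```

Emit:
move_arm --commands '[[[0,0,0,0,0,0.5,0.005],[0,0,0,0,0,0,0.012],[0,0,0,0,0,0,0.02],[0,0,0,0,0,0,0.026],[0,0,0,0,0,0,0.026],[0,0,-0.01,0,0,0,0.026],[0,0,-0.025,0,0,0,0.026],[0,0,-0.04,0,0,0,0.026],[0,0,-0.04,0,0,0,0.026],[0,0,-0.02,0,0,0,0.026],[0,0,0,0,0,0,0.026],[0,0,0,0,0,0,0.026]]]'

```text
t: 21.98
eef_pos: [0.4942, -0.0281, 0.171]
tool_rot: [-0.0, 0.563, 0.826, -0.0]
contact_force: [-0.1, -0.6, -0.6]
gripper_width: 0.303
grasp_force: 0.0
```

```bash
python3 -c "
from h import *
state();cv2.imwrite('pics/w9.png',imaging.read_camera('wrist')[:,:,::-1])"
```

```text
t 21.98 tcp [ 0.4942 -0.0281  0.171 ] yaw 21.47 w 0.303 grip 0.0 F [-0.1 -0.6 -0.6] M [ 0.01  0.01 -0.  ] q [ 0.37  0.3  -0.51  2.01  0.19  0.88  0.13]
```

View pics/w9.png

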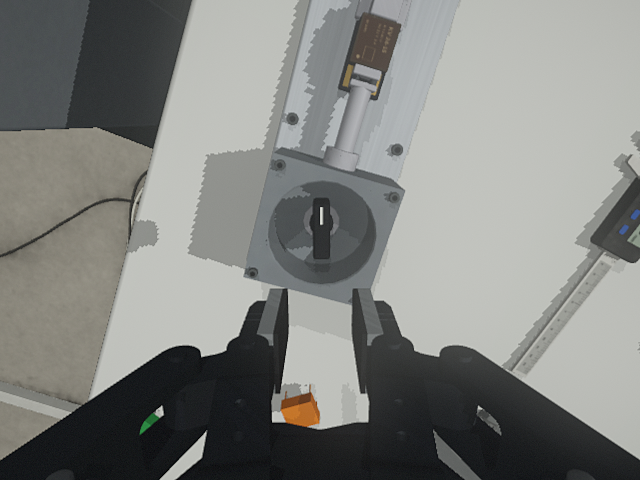

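```bash
python3 -c "
from station import bot
print(bot.hand_in())"
```

```text
the job is handed in; nothing more can be done
None
```

The module stands on its pins in the nest, clamped against the end stop at an estimated 9–10 N (inferred from wrist torque, not measured directly). The gripper has let go and is clear, and I handed in at about 22 s with no verdict returned; I viewed 13 pictures, over the limit of 10.

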